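# Open the fume booth to its working height

### The job

Get the fume booth ready for work: first, with its clear sash still shut, press the flat start button on the push-button station fully in to start the extraction, leaving the mushroom-headed stop button alone. Then push the sash up steadily from beneath its lip until the point on the end of the lip is level with the pointer clamped to the right-hand post, never going well above it, and leave it standing there. Work with the fingertips only: pinch or pick up nothing, and leave the things lying about where they are.

Things in the scene. Friction and masses are not known exactly. Their poses are not given: they have to be found in the camera images.
- booth: White fume booth on the flat grey worktop (level, at z = 0.125 m, over the whole cabinet), 220 deep (x) x 360 wide (y) x 386 mm high plus a duct collar; fixed. Origin: middle of its underside; x points from its front into it, z up. The base's front face is at x = -110 mm, 75 mm high; 30 mm wide front posts stand at y = +-165 mm, front at x = -112 mm. The clear sash shuts the opening between them.
- lip_edge (a point): Middle of the sash lip's front lower edge; moves with the sash, axes like the booth's. The lip is a level metal ledge, 250 mm long in y, at the sash's foot; it stands 32 mm out from the base's front. Underside flat, at this height, nose 5 mm round; top slopes up and back at 45 deg. Shut, it is 85 mm above the worktop, free beneath: fingertips tilted 25 to 45 deg forward come under it.
- index_tip (a point): Tip of the small black cone on the right-hand (-y) end of the lip, pointing to -y; it lies 137 mm to the right (-y) of lip_edge, 16 mm behind it (+x) and 7 mm above it, and moves with the sash.
- mark_tip (a point): Tip of the black conical pointer of the height mark, pointing to +y at the lip's cone, in line with it. Its fixed clamp block (20 mm high, 36 mm wide) sits on the right-hand post and stands out 20 mm from the post, its thumb screw 33 mm. Set anew each time, 50 to 105 mm above where the lip's cone is when the sash is shut.
- sash (a joint): How far the sash is raised, m: 0 shut (every start), 0.14 at its upper stop. Two counterweights in the posts nearly balance it: raising it takes about 4 to 6 N and it stays where it is left. About 1.6 kg move together, so it coasts on a few mm if pushed faster than 0.1 m/s, hardly at all at 0.05 m/s.
- lip_cover: The sloping upper plate of the lip, 250 mm long, rising at 45 deg from the nose to 38 mm above the underside, with black end caps; part of the sash. Origin: middle of the pane's lower edge.
- lip: The lip's level lower bar, 42 x 250 x 10 mm, which is pushed from below; part of the sash. Origin: middle of the pane's lower edge.
- start_top (a point): Middle of the top face of the start button: a flat black cap 29 mm across, 10 mm proud of a low metal ring 40 mm across, 70 mm above the worktop, on top of the grey push-button station (128 x 74 mm, 52 mm high, fixed). It is pressed straight down, 6 mm, with 5 N at full depth, and springs back.
- start (a joint): Depth of the start button, m: 0 out, 0.006 fully pressed.
- stop_top (a point): Middle of the top of the stop button: a black domed mushroom head 39 mm across, 81 mm above the worktop, on the same station 58 mm from the start button. Not to be pressed.
- stop (a joint): Depth of the stop button, m: 0 out, 0.006 fully pressed.
- glue_gun: Black glue gun, 130 x 183 x 30 mm, lying on the floor inside the booth.
- bottle: White bottle with a red cap, 57 mm across, 130 mm high, standing inside the booth.
- block: Orange clamp block, 30 x 70 x 38 mm, inside the booth.
- tape: Roll of masking tape, 94 mm across, 24 mm high, lying in front of the booth on the left or right.
- screwdriver: Red-handled screwdriver, 190 mm long, 24 mm high, lying on the worktop in front of the booth.
- marker: Black marker pen with a red cap, 134 mm long, 18 mm high, lying in front of the booth.

How it is judged:
By the outcome, as a careful person would: the job done as asked, in the order asked, and still so for the second after the job is handed in, with the robot touching nothing.
It also fails if it takes over 48 s, if anything falls off the work surface, if the arm or the gripper's body presses on something with over 40 N, if the wrist force passes 120 N, or if a joint passes its speed limit or range.

### The arm

A 6-joint arm with a two-finger parallel gripper is mounted at the origin on a cart in front of the work surface, level with it; the furniture and walls round the work are solid. World frame = base frame: x ahead of the robot, y to its left, z up, the work surface at z = 0. Lengths are in mm, angles in degrees, forces in N, time in s.
With the tool pointing down it reaches from about 300 to 850 mm from the base axis. Payload 4.2 kg.
Tool frame: the origin (TCP) lies midway between the tips of the shut fingers; the grasp point (between the pads) lies env.hold_point_z behind it (env.hold_point_z is the distance from the TCP to the grasp point, in mm); z points along the fingers, y is the line along which they close (so a half turn about z gives the same grasp; the last joint's range is limited). The gripper opens to 91 mm and grips with 3 to 60 N. Pads are 32 mm wide; open, the fingers measure 118 mm over their backs; the gripper's body (76 mm by 178 mm) begins 60 mm behind the grasp point.
Start: joints at [66.864, 18.312, 89.639, -0, 72.044, -1.146], TCP at [215.31, 533.183, 213.976] pointing down, gripper open.
Joint ranges: [-177.97, 177.97], [-48.28, 115.42], [12.27, 149.76], [-77.06, 257.06], [2.81, 150.46], [-146.56, 146.56]. Speed limits (degrees/s): [147.25, 147.25, 180, 180, 180, 180].

### API

Orientations are given as [roll, pitch, yaw] about the fixed x, y, z axes, in that order (R = Rz(yaw) Ry(pitch) Rx(roll)).
In Python, from workcell import env, viewer, spotter gives the robot as it stands.
- The arm moves only by the tool apply_moves, never from a script. Its arguments are lists of equal length, an entry for each row: "delta_pos": the shift along the world's x, y, z normalised to -1 to 1, where 1 is 120 mm, a list of three; "rot": the turn, a rotation vector about the world's x, y, z normalised to -1 to 1, where 1 is 1.5 rad, a list of three; "hand": the opening, from 0 (shut) to 1 (fully open). A call has 1 to 10 rows; each row is the pose to reach, as a shift and turn from the pose commanded when the call began; what a row does not reach only later rows make up. A row lasts 1/12 s, in which the tool goes at most 41.7 mm and 7.16 degrees, less where a joint would pass 70% of its speed; a pose out of reach is approached as far as the arm can. A call with a number of a shift or a turn outside -1 to 1 is refused whole. A call with a gripper value outside its range is refused whole. The fingers move at their own pace and stop on an object; "newtons" is the grip in N (left out, the last holds). Time passes only in rows, so rows that repeat a pose let the fingers close. It gives the time, the measured TCP pose, the force, the opening and the grip force at its end, in the units of the state.
- env.state(): the state, without advancing time (a new reading comes with each control period).
- viewer.grab_frame(name): name is "scene" or "top"; returns a dict with "pixels" (400x640x3 uint8, red, green, blue), "camera_matrix" (3x3 intrinsics, pixels), "R" (3x3) and "t" (3): a world point X has camera coordinates R X + t. Camera axes: x right, y down, z forward; pixel columns grow to the right and rows downward; lengths in mm; the calibration is good to about 2 mm. A picture is of the moment at which its call begins. There is no depth.
- env.job_done(): hands the job in; it is judged then, once.
Trained networks look in a picture, given as the dict that the camera call returned (one of the last four; its "shot" number tells which), for a name from the list of things; names that differ only in an ending like _2 or _b are one class to them, and where a whole thing is asked for, a point or a joint stands for the part that bears it (a point fixed in the world has none). Each returns a list of dicts, best first, with "score" (0 to 1); they miss things now and then, are a little off and sometimes report something else, mostly with a low value. They report only what shows in the picture. A call takes as long as a camera call.
- spotter.trace(picture, query): "mask" (400x640 bool, what is visible of it) and "box" ([centre column, centre row, width, height] in pixels, round what is visible of it).
- spotter.landmark_of(picture, query): "position" ([column, row] in pixels: a listed point, or the origin of a listed thing).
The state is a dict: "time_s": time; "qpos": joint angles; "qvel": joint speeds; "effort": joint torques, N m; "ee_pos": TCP position; "ee_rot": TCP orientation; "force": force on the tool from outside, world axes, zero at the start; "torque": the same for the moment, N m; "gripper_width": finger opening in mm; "gripper_force": force on a finger pad.
Only numpy, scipy, OpenCV 4.12 (cv2) and the standard library are available. Lean on these libraries where they do the work, as an engineer would, in place of code of your own. Each camera call takes 0.05 s, during which the arm holds its last target. There are 200 camera calls.

## Working session

There is one attempt and no reset: what is moved stays moved. The work goes in short steps, Python scripts to look and compute and a tool call to move; the robot and the scene stay as the last step left them, time stands still between calls to the robot, and variables do not carry over. Pictures are saved under pics/ and viewed, at most 10 in all, crops included, and the job is handed in when it is done.

Besides the shell and the picture viewer there is one more tool, called as a command line: name --argument value ..., lists and objects as JSON in quotes. apply_moves: Moves the arm, as the interface text tells. Its arguments: {"type":"object","properties":{"delta_pos":{"type":"array"},"rot":{"type":"array"},"hand":{"type":"array"},"newtons":{"type":"number"}},"required":["delta_pos","rot","hand"]}

```bash
mkdir -p pics; ls; cat > h.py <<'E'
import numpy as np, cv2
from workcell import env, viewer, spotter
def grab(n,save=None):
    p=viewer.grab_frame(n)
    if save: cv2.imwrite(f'pics/{save}.png',p['pixels'][:,:,::-1])
    return p
def ray(p,uv):
    K,R,t=[np.array(p[k],float) for k in('camera_matrix','R','t')]
    d=R.T@np.linalg.solve(K,[uv[0],uv[1],1]); return -R.T@t,d/np.linalg.norm(d)
def at_z(p,uv,z):
    c,d=ray(p,uv); return c+d*(z-c[2])/d[2]
def tri(*pu):
    A=0;b=0
    for p,uv in pu:
        c,d=ray(p,uv);M=np.eye(3)-np.outer(d,d);A=A+M;b=b+M@c
    X=np.linalg.solve(A,b); return X,[float(np.linalg.norm(np.cross(X-ray(p,u)[0],ray(p,u)[1]))) for p,u in pu]
def proj(p,X):
    K,R,t=[np.array(p[k],float) for k in('camera_matrix','R','t')]
    c=K@(R@np.array(X)+t); return c[:2]/c[2]
E
python3 - <<'E'
from h import *
np.set_printoptions(precision=1,suppress=True)
s=grab('scene','s0');t=grab('top','t0')
print(env.hold_point_z, env.state())
for n in['booth','lip_edge','index_tip','mark_tip','start_top','stop_top','tape','screwdriver','marker','lip_cover']:
    r=[]
    for p in(s,t):
        L=spotter.landmark_of(p,n); r.append([(np.array(x['position']),round(x['score'],2)) for x in L[:2]])
    print(n,r, tri((s,r[0][0][0]),(t,r[1][0][0])) if r[0] and r[1] else '')
for p in(s,t): print(ray(p,(320,200)))
E
```

```text
pics
18.8 {'time_s': 0.1, 'qpos': array([66.9, 18.3, 89.7, -0. , 72. , -1.1]), 'qvel': array([-0. , -0. , -0.2,  0. , -0.1, -0. ]), 'effort': array([ -0. , -41.3, -23.3,   0.1,   0. ,  -0. ]), 'ee_pos': array([215.1, 532.8, 213.2]), 'ee_rot': array([-179.9,   -0. ,  158. ]), 'force': array([-0.7, -0.2, -0.8]), 'torque': array([-0. , -0. , -0.1]), 'gripper_force': 0.0, 'gripper_width': 91.34863407390071}
booth [[], [(array([282.1, 166.8]), 0.57), (array([225.6, 247.7]), 0.23)]] 
lip_edge [[(array([328.8, 195.4]), 0.27)], [(array([285.5, 202.2]), 0.74)]] (array([591.1,  26.6, 216. ]), [64.79886653465968, 64.79886653465968])
index_tip [[(array([326.5, 195.3]), 0.75)], [(array([326.4, 194.1]), 0.64)]] (array([604.1, -33.9, 211.5]), [2.8775244946030973, 2.8775244946029868])
mark_tip [[(array([328.3, 169.8]), 0.51)], [(array([360.5, 257.7]), 0.66), (array([328.4, 192.1]), 0.62)]] (array([ 402. , -113.3,  593.4]), [5.397229445681209, 5.397229445681277])
start_top [[(array([180.1, 218.3]), 0.44)], [(array([227.4, 248.9]), 0.45)]] (array([430.5, 273.4, 192.1]), [2.2875489060827587, 2.28754890
[... 327 characters left out ...]
.7994365017393095, 1.79943650173948])
screwdriver [[(array([275.1, 284.4]), 0.56), (array([344.6, 293.9]), 0.52)], [(array([312.1, 266.3]), 0.67)]] (array([381.3,  10. , 127.8]), [1.7869345826519678, 1.786934582651944])
marker [[(array([346.4, 297.2]), 0.69)], [(array([361.5, 260.5]), 0.79), (array([282.4, 192.3]), 0.57)]] (array([ 403.9, -152. ,  141.1]), [2.0967913297037737, 2.096791329703729])
lip_cover [[(array([273.7, 179.5]), 0.62)], [(array([281.7, 191.5]), 0.78), (array([329.2, 192.4]), 0.27)]] (array([613.2, 109.5, 195.2]), [4.105050559983845, 4.105050559983809])
(array([   8.6, -249.7, 1131.8]), array([ 0.5,  0.2, -0.8]))
(array([ 389.2,  -61.9, 1483.2]), array([ 0.2,  0. , -1. ]))
```

```bash
python3 - <<'E'
import cv2
a=cv2.imread('pics/s0.png');b=cv2.imread('pics/t0.png')
cv2.imwrite('pics/s0c.png',cv2.resize(a[110:335,140:440],None,fx=2.66,fy=2.66,interpolation=cv2.INTER_CUBIC))
cv2.imwrite('pics/t0c.png',cv2.resize(b[100:310,170:450],None,fx=2.8,fy=2.8,interpolation=cv2.INTER_CUBIC))
E
```

```text
(no output)
```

View pics/s0c.png

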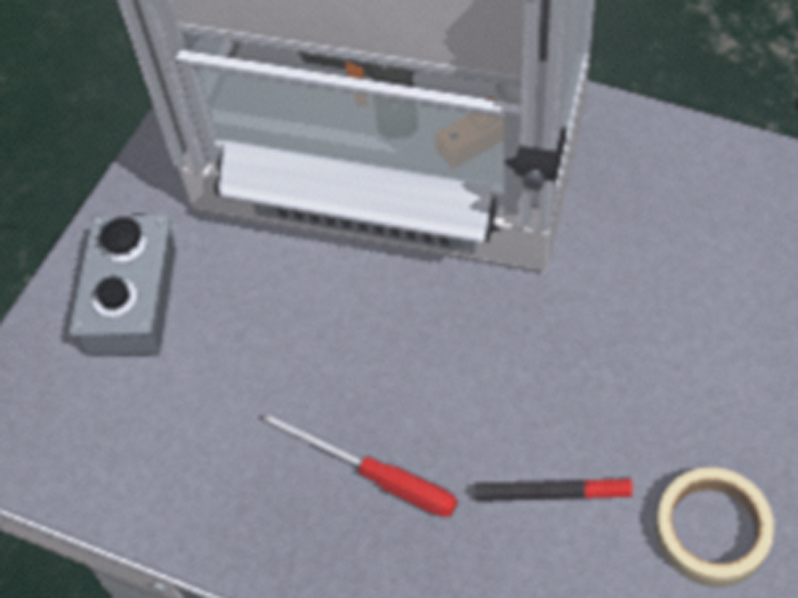

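View pics/t0c.png

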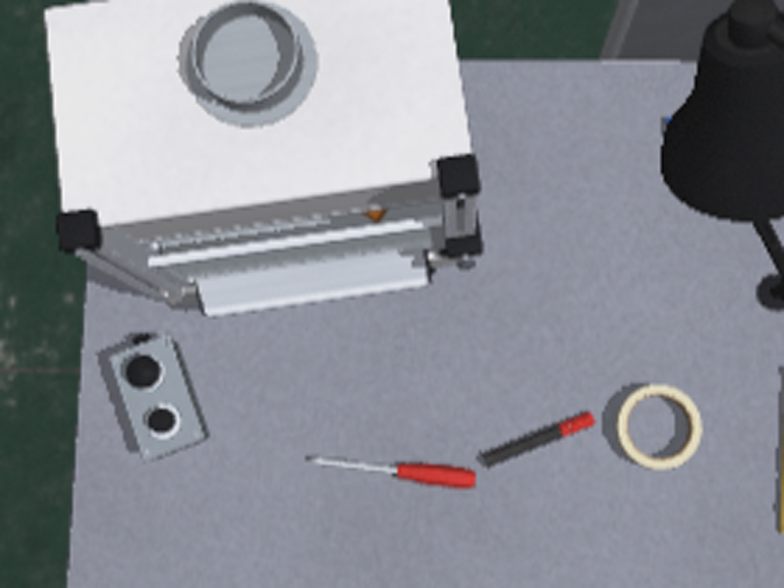

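The scene picture shows the start button at about (182,220), the stop button behind it at (186,199), and the mark's pointer near (330,171). In the top picture start is at (227,250) and stop at (221,232). I'll fit the booth pose and zoom in on the mark.

```bash
python3 - <<'E'
from h import *
from scipy.optimize import least_squares
np.set_printoptions(precision=1,suppress=True)
s=grab('scene');t=grab('top')
for u,v,z in(((182.5,220),(227.5,250),195),((185.9,198.7),(221,232.5),206)): print(tri((s,u),(t,v)),at_z(s,u,z),at_z(t,v,z))
obs=[(s,(223.5,182.6),(0,125,0)),(s,(324.2,200.6),(0,-125,0)),(t,(244.3,212.5),(0,125,0)),(t,(323.6,201.8),(0,-125,0)),(s,(326.5,195.3),(16,-137,7)),(t,(326.4,194.1),(16,-137,7))]
def W(q,l):
    c,S=np.cos(q[2]),np.sin(q[2]); return np.array([q[0]+c*l[0]-S*l[1],q[1]+S*l[0]+c*l[1],210+l[2]])
r=least_squares(lambda q:np.concatenate([proj(p,W(q,l))-u for p,u,l in obs]),[570,80,0],x_scale=[10,10,.1])
q=r.x;print('lip_edge',q[:2],np.degrees(q[2]),'res',r.fun)
np.save('q.npy',q)
for h in(0,50,60,70,80,90,105):
    X=W(q,(16,-143,7+h)); print(h,proj(s,X),proj(t,X))
a=s['pixels'][150:220,290:370,::-1];b=t['pixels'][165:235,290:370,::-1]
cv2.imwrite('pics/z.png',np.vstack([cv2.resize(x,(480,300) if 0 else (340,298),interpolation=cv2.INTER_CUBIC) for x in(a,b)]))
E
```

```text
(array([429.1, 271.4, 186.8]), [1.021737787630067, 1.0217377876299734]) [426. 266. 195.] [428.3 270.2 195. ]
(array([483.7, 293.7, 190.5]), [1.4076148373658712, 1.4076148373657855]) [476.5 283.5 206. ] [481.8 290.6 206. ]
lip_edge [565.8  95.9] 8.607640702905687 res [-0.6  0.6 -1.9  0.5 -0.  -0.7 -0.1 -1.   2.2 -0.4  0.1  0.7]
0 [331.1 195.4] [328.5 194.6]
50 [331.4 183.1] [328.2 191.8]
60 [331.5 180.5] [328.2 191.2]
70 [331.5 177.9] [328.2 190.6]
80 [331.6 175.2] [328.1 190. ]
90 [331.7 172.5] [328.1 189.4]
105 [331.8 168.4] [328.  188.4]
```

View pics/z.png

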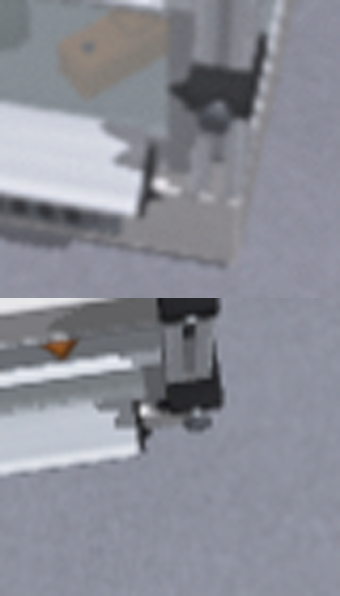

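The zoomed crop shows the mark tip at about scene (330.5,171), which puts it roughly 95 mm above the lip's cone. The buttons' heights and spacing agree with the data given. Moving to above the start button now, with the fingers shutting and yaw turning to the booth's axes.

apply_moves --delta_pos '[[0.6,-0.75,0.25],[0.6,-0.75,0.25],[0.6,-0.75,0.25],[0.6,-0.75,0.25],[0.6,-0.75,0.25]]' --rot '[[0,0,0.18],[0,0,0.18],[0,0,0.18],[0,0,0.18],[0,0,0.18]]' --hand '[0,0,0,0,0]'

```text
time_s: 1.62
ee_pos: [288.4, 442.4, 244.9]
ee_rot: [179.9, 0.0, 173.3]
force: [-0.1, -0.5, -0.2]
gripper_width: 60.8
gripper_force: 0.0
```

apply_moves --delta_pos '[[0.6,-0.75,0],[0.6,-0.75,0],[0.6,-0.75,0],[0.6,-0.75,0],[0.6,-0.75,0]]' --rot '[[0,0,0.176],[0,0,0.176],[0,0,0.176],[0,0,0.176],[0,0,0.176]]' --hand '[0,0,0,0,0]'

```text
time_s: 2.03
ee_pos: [359.7, 352.9, 243.6]
ee_rot: [180.0, -0.0, -171.6]
force: [0.2, -1.0, -0.1]
gripper_width: 27.3
gripper_force: 0.0
```

apply_moves --delta_pos '[[0.57,-0.7,-0.1],[0.57,-0.7,-0.1],[0.57,-0.7,-0.1],[0.57,-0.7,-0.1],[0.57,-0.7,-0.1],[0.57,-0.7,-0.1]]' --rot '[[0,0,0],[0,0,0],[0,0,0],[0,0,0],[0,0,0],[0,0,0]]' --hand '[0,0,0,0,0,0]'

```text
time_s: 2.53
ee_pos: [426.9, 270.9, 231.8]
ee_rot: [179.9, -0.0, -171.3]
force: [-0.2, -0.9, 1.3]
gripper_width: 0.3
gripper_force: 0.0
```

```bash
python3 - <<'E'
from h import *
np.set_printoptions(precision=1,suppress=True)
s=grab('scene');t=grab('top')
S=env.state();print({k:S[k] for k in('time_s','qpos','ee_pos','ee_rot','force','gripper_width')})
print(proj(s,S['ee_pos']),proj(t,S['ee_pos']))
a=s['pixels'][150:250,130:250,::-1];b=t['pixels'][190:290,170:290,::-1]
cv2.imwrite('pics/z2.png',np.hstack([cv2.resize(x,(396,330),interpolation=cv2.INTER_CUBIC) for x in(a,b)]))
E
```

```text
{'time_s': 2.6333, 'qpos': array([ 31.1,  11.4,  96.6,   0. ,  72. , -67.7]), 'ee_pos': array([426.8, 270.8, 232. ]), 'ee_rot': array([ 180. ,   -0. , -171.3]), 'force': array([-1., -1.,  0.]), 'gripper_width': 0.34192823842024417}
[176.9 210.7] [224.2 250.1]
```

View pics/z2.png

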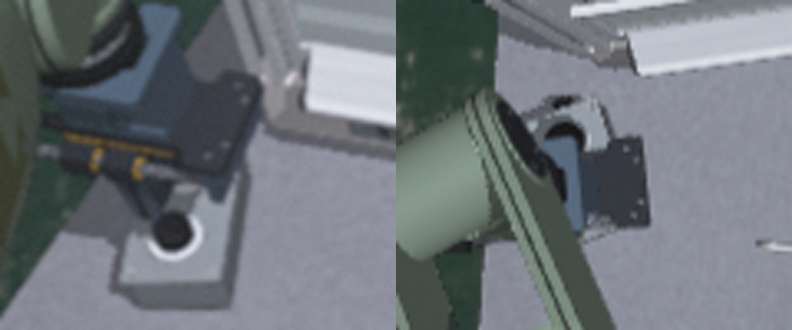

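The picture shows the shut fingertips just above the start cap (crop tip at 155,205, cap at 172,232), as the projection predicts. Pressing.

apply_moves --delta_pos '[[0,-0.01,-0.2],[0,-0.01,-0.29],[0,-0.01,-0.32],[0,-0.01,-0.34],[0,-0.01,-0.36],[0,-0.01,-0.37],[0,-0.01,-0.37]]' --rot '[[0,0,0],[0,0,0],[0,0,0],[0,0,0],[0,0,0],[0,0,0],[0,0,0]]' --hand '[0,0,0,0,0,0,0]'

```text
time_s: 3.22
ee_pos: [427.2, 268.8, 189.2]
ee_rot: [179.9, 0.0, -171.4]
force: [-5.8, 0.1, 7.0]
gripper_width: 0.6
gripper_force: 3.7
```

apply_moves --delta_pos '[[0,0,-0.01],[0,0,-0.02],[0,0,-0.02]]' --rot '[[0,0,0],[0,0,0],[0,0,0]]' --hand '[0,0,0]'

```text
time_s: 3.47
ee_pos: [427.3, 268.9, 189.0]
ee_rot: [179.9, 0.1, -171.4]
force: [-7.8, -0.9, 18.6]
gripper_width: 0.4
gripper_force: 9.7
```

The button is bottomed at z 189 with 18 N. I'll retract and move to a tilted stance in front of the lip.

apply_moves --delta_pos '[[0,0,0.2],[0,0,0.5],[0,0,0.7],[0,0,0.7]]' --rot '[[0,0,0],[0,0,0],[0,0,0],[0,0,0]]' --hand '[0,0,0,0]'

```text
time_s: 3.8
ee_pos: [430.6, 269.8, 275.4]
ee_rot: [179.7, 0.7, -171.4]
force: [0.0, 0.2, -0.2]
gripper_width: 0.2
gripper_force: 0.0
```

apply_moves --delta_pos '[[0.25,-0.8,0],[0.25,-0.8,0],[0.25,-0.8,0],[0.25,-0.8,0],[0.25,-0.8,0],[0.25,-0.8,0]]' --rot '[[0.048,-0.316,0],[0.048,-0.316,0],[0.048,-0.316,0],[0.048,-0.316,0],[0.048,-0.316,0],[0.048,-0.316,0]]' --hand '[0,0,0,0,0,0]'

```text
time_s: 4.3
ee_pos: [456.8, 171.9, 269.2]
ee_rot: [180.0, 27.4, -171.4]
force: [1.0, 0.2, 0.7]
gripper_width: 0.5
gripper_force: 0.0
```

apply_moves --delta_pos '[[0.2,-0.73,0],[0.2,-0.73,0],[0.2,-0.73,0],[0.2,-0.73,0],[0.2,-0.73,0],[0.2,-0.73,0]]' --rot '[[0.048,-0.316,0],[0.048,-0.316,0],[0.048,-0.316,0],[0.048,-0.316,0],[0.048,-0.316,0],[0.048,-0.316,0]]' --hand '[0,0,0,0,0,0]'

```text
time_s: 4.8
ee_pos: [480.8, 83.0, 275.8]
ee_rot: [179.8, 54.2, -171.4]
force: [0.2, -0.5, 1.0]
gripper_width: 0.2
gripper_force: 0.0
```

```bash
python3 - <<'E'
from h import *
from scipy.spatial.transform import Rotation as R
np.set_printoptions(precision=2,suppress=True)
s=grab('scene','s3')
S=env.state();print({k:S[k] for k in('time_s','qpos','ee_pos','ee_rot','force')})
print(R.from_euler('xyz',S['ee_rot'],degrees=True).as_matrix(),proj(s,S['ee_pos']))
for k in range(3):
  p=grab('scene');t=grab('top')
  print([(n,x['position'],round(x['score'],2)) for n in('index_tip','mark_tip','lip_edge') for q in (p,t) for x in spotter.landmark_of(q,n)[:2]])
E
```

```text
{'time_s': 4.85, 'qpos': array([   8.04,  -11.78,  134.52,   11.83,    2.98, -102.15]), 'ee_pos': array([482.16,  83.29, 277.34]), 'ee_rot': array([ 179.85,   54.35, -171.4 ]), 'force': array([ 0.06, -0.03,  0.24])}
[[-0.58 -0.15  0.8 ]
 [-0.09  0.99  0.12]
 [-0.81  0.   -0.58]] [258.59 205.32]
[('index_tip', [327.9, 197.2], 0.7), ('index_tip', [328.6, 195.6], 0.92), ('index_tip', [327.7, 195.1], 0.53), ('mark_tip', [329.0, 171.0], 0.56), ('mark_tip', [327.6, 191.7], 0.43), ('lip_edge', [276.2, 192.1], 0.67), ('lip_edge', [284.7, 204.4], 0.87)]
[('index_tip', [328.5, 197.7], 0.91), ('index_tip', [327.5, 194.8], 0.67), ('mark_tip', [327.7, 173.1], 0.72), ('mark_tip', [325.5, 191.6], 0.66), ('mark_tip', [404.0, 251.2], 0.39), ('lip_edge', [272.5, 189.5], 0.56), ('lip_edge', [283.0, 204.3], 0.63), ('lip_edge', [280.8, 193.4], 0.24)]
[('index_tip', [327.6, 195.4], 0.66), ('index_tip', [407.2, 306.6], 0.43), ('index_tip', [329.0, 195.7], 0.81), ('index_tip', [283.5, 193.1], 0.65), ('mark_tip', [327.3, 171.6], 0.53), ('mark_tip', [326.6, 189.4], 0.73), ('lip_edge', [272.4, 191.8], 0.93), ('lip_edge', [280.3, 204.6], 0.88), ('lip_edge', [275.8, 194.6], 0.43)]
```

View pics/s3.png

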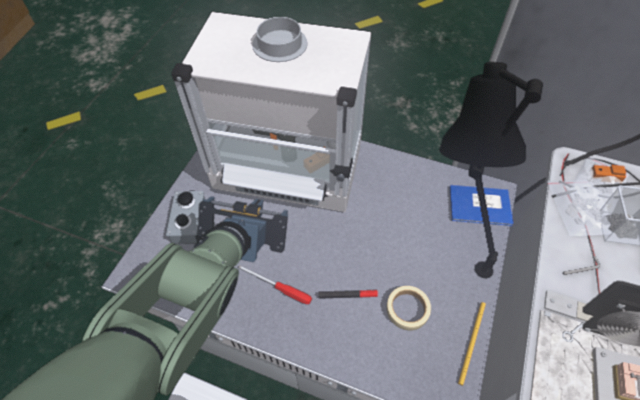

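The picture shows the arm standing clear in front of the booth with the sash shut. Joint 5 is near its limit at 55° of tilt, so I'll ease to 42° and go down to below lip level.

apply_moves --delta_pos '[[0,0,0],[0,0,-0.1],[0,0,-0.4],[0,0,-0.7],[0,0,-0.78],[0,0,-0.78],[0,0,-0.78]]' --rot '[[-0.022,0.144,0],[-0.022,0.144,0],[-0.022,0.144,0],[-0.022,0.144,0],[-0.022,0.144,0],[-0.022,0.144,0],[-0.022,0.144,0]]' --hand '[0,0,0,0,0,0,0]'

```text
time_s: 6.63
ee_pos: [480.5, 83.1, 182.7]
ee_rot: [179.9, 41.8, -171.4]
force: [0.8, -0.6, 0.6]
gripper_width: 0.3
gripper_force: 0.0
```

```bash
python3 - <<'E'
from h import *
np.set_printoptions(precision=2,suppress=True)
S=env.state();print({k:S[k] for k in('time_s','qpos','ee_pos','ee_rot','force')})
E
```

```text
{'time_s': 6.6333, 'qpos': array([  8.18,  -2.76, 134.92,   3.8 ,   6.05, -94.09]), 'ee_pos': array([480.5 ,  83.08, 182.65]), 'ee_rot': array([ 179.88,   41.81, -171.4 ]), 'force': array([ 0.78, -0.57,  0.59])}
```

apply_moves --delta_pos '[[0.2,0.03,0],[0.4,0.06,0],[0.5,0.076,0],[0.56,0.085,0],[0.62,0.094,0],[0.675,0.103,0],[0.675,0.103,0]]' --rot '[[0,0,0],[0,0,0],[0,0,0],[0,0,0],[0,0,0],[0,0,0],[0,0,0]]' --hand '[0,0,0,0,0,0,0]'

```text
time_s: 7.22
ee_pos: [562.0, 95.5, 183.3]
ee_rot: [179.9, 41.9, -171.4]
force: [0.0, 0.3, -0.3]
gripper_width: 0.2
gripper_force: 0.0
```

apply_moves --delta_pos '[[0,0,0.02],[0,0,0.04],[0,0,0.06],[0,0,0.08],[0,0,0.1],[0,0,0.1]]' --rot '[[0,0,0],[0,0,0],[0,0,0],[0,0,0],[0,0,0],[0,0,0]]' --hand '[0,0,0,0,0,0]'

```text
time_s: 7.72
ee_pos: [558.8, 95.1, 192.9]
ee_rot: [179.9, 41.5, -171.4]
force: [-7.0, -1.7, -2.2]
gripper_width: 0.8
gripper_force: 3.3
```

```bash
python3 - <<'E'
from h import *
np.set_printoptions(precision=2,suppress=True)
S=env.state();print({k:S[k] for k in('time_s','qpos','ee_pos','ee_rot','force')})
s=grab('scene');t=grab('top')
a=s['pixels'][140:240,190:350,::-1];b=t['pixels'][170:270,200:360,::-1]
cv2.imwrite('pics/z4.png',np.vstack([cv2.resize(x,(480,300),interpolation=cv2.INTER_CUBIC) for x in(a,b)]))
E
```

```text
{'time_s': 7.7167, 'qpos': array([  8.3 ,   3.89, 125.94,   2.19,   8.69, -92.4 ]), 'ee_pos': array([558.76,  95.1 , 192.89]), 'ee_rot': array([ 179.88,   41.49, -171.39]), 'force': array([-7.02, -1.73, -2.22])}
```

View pics/z4.png

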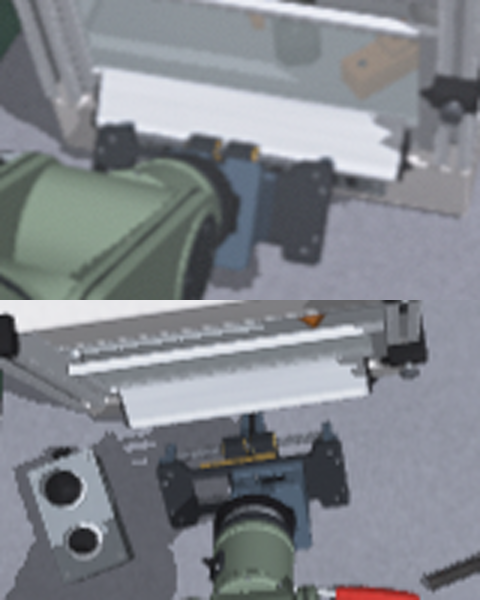

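The picture shows the gripper centred at the lip with the tips under its nose, and contact beginning. The force is mostly horizontal, so I'll back off a little in x and lift.

apply_moves --delta_pos '[[-0.03,-0.005,0],[-0.03,-0.005,0.02],[-0.03,-0.005,0.04],[-0.03,-0.005,0.06],[-0.03,-0.005,0.08],[-0.03,-0.005,0.08]]' --rot '[[0,0,0],[0,0,0],[0,0,0],[0,0,0],[0,0,0],[0,0,0]]' --hand '[0,0,0,0,0,0]'

```text
time_s: 8.32
ee_pos: [556.4, 94.7, 203.7]
ee_rot: [179.9, 41.7, -171.4]
force: [-7.0, -1.9, -2.9]
gripper_width: 0.4
gripper_force: 3.8
```

```bash
python3 - <<'E'
from h import *
np.set_printoptions(precision=2,suppress=True)
S=env.state();print({k:S[k] for k in('time_s','qpos','ee_pos','ee_rot','force','torque')})
E
```

```text
{'time_s': 8.3167, 'qpos': array([  8.29,   2.74, 125.32,   1.88,  10.27, -92.09]), 'ee_pos': array([556.42,  94.65, 203.74]), 'ee_rot': array([ 179.88,   41.67, -171.39]), 'force': array([-6.99, -1.87, -2.95]), 'torque': array([-0.24,  1.75, -0.02])}
```

```bash
python3 - <<'E'
from h import *
for k in range(3):
  p=grab('scene');t=grab('top')
  print([(n,x['position'],round(x['score'],2)) for n in('index_tip','lip_edge') for q in (p,t) for x in spotter.landmark_of(q,n)[:1]])
a=p['pixels'][140:240,190:350,::-1];b=t['pixels'][170:270,200:360,::-1]
cv2.imwrite('pics/z5.png',np.vstack([cv2.resize(x,(480,300),interpolation=cv2.INTER_CUBIC) for x in(a,b)]))
E
```

```text
[('index_tip', [327.6, 192.5], 0.63), ('index_tip', [325.3, 194.9], 0.86), ('lip_edge', [270.0, 186.8], 0.85), ('lip_edge', [282.4, 205.6], 0.92)]
[('index_tip', [329.0, 194.3], 0.75), ('index_tip', [326.1, 197.4], 0.59), ('lip_edge', [272.4, 189.3], 0.73), ('lip_edge', [281.7, 202.4], 0.81)]
[('index_tip', [328.8, 193.4], 0.96), ('index_tip', [328.8, 194.1], 0.63), ('lip_edge', [269.6, 190.4], 0.94), ('lip_edge', [282.9, 205.3], 0.68)]
```

View pics/z5.png

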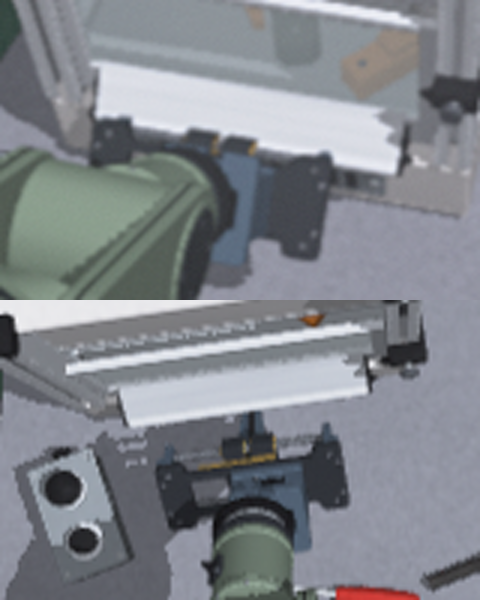

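The lip has risen about 9 mm; its lower right end went from crop row 182 to 175. Raising continues steadily.

apply_moves --delta_pos '[[0,0,0.03],[0,0,0.06],[0,0,0.09],[0,0,0.12],[0,0,0.15],[0,0,0.18],[0,0,0.21],[0,0,0.24],[0,0,0.27],[0,0,0.3]]' --rot '[[0,0,0],[0,0,0],[0,0,0],[0,0,0],[0,0,0],[0,0,0],[0,0,0],[0,0,0],[0,0,0],[0,0,0]]' --hand '[0,0,0,0,0,0,0,0,0,0]'

```text
time_s: 10.05
ee_pos: [556.3, 94.6, 239.4]
ee_rot: [179.9, 41.6, -171.4]
force: [-5.9, -1.0, -6.3]
gripper_width: 0.8
gripper_force: 4.2
```

```bash
cat > m.py <<'E'
from h import *
np.set_printoptions(precision=2,suppress=True)
q=np.load('q.npy')
def W(h,y=-137,x=16,z=7):
    c,S=np.cos(q[2]),np.sin(q[2]); return np.array([q[0]+c*x-S*y,q[1]+S*x+c*y,210+z+h])
p=grab('scene')
ref=cv2.imread('pics/s0.png');cur=np.ascontiguousarray(p['pixels'][:,:,::-1])
# sash displacement: match right end of lip (white plate + black end cap) from the shut picture
u,v=308,188
res=[]
for (x0,x1,y0,y1) in((312,327,176,202),(306,326,174,200)):
    T=ref[y0:y1,x0:x1]; k=6
    T=cv2.resize(T,None,fx=k,fy=k,interpolation=cv2.INTER_CUBIC)
    I=cv2.resize(cur[y0-45:y1+5,x0-5:x1+8],None,fx=k,fy=k,interpolation=cv2.INTER_CUBIC)
    _,s,_,l=cv2.minMaxLoc(cv2.matchTemplate(I,T,cv2.TM_CCOEFF_NORMED))
    d=np.array([l[0]/k-5,l[1]/k-45]); base=proj(p,W(0))
    h=np.interp(-d[1],[base[1]-proj(p,W(a))[1] for a in range(0,141,5)],range(0,141,5))
    res.append((d,round(s,2),round(float(h),1)))
print(res)
S=env.state();print({k:S[k] for k in('time_s','qpos','ee_pos','force')})
I=[x['position'] for x in spotter.landmark_of(p,'index_tip')[:1]];M=[x['position'] for x in spotter.landmark_of(p,'mark_tip')[:1]]
print(I,M)
cv2.imwrite('pics/m_%d.png'%(S['time_s']*100),cv2.resize(cur[150:210,300:360],(600,600),interpolation=cv2.INTER_CUBIC))
E
python3 m.py
```

```text
[(array([  0.17, -11.83]), 0.8, 48.0), (array([  0.17, -11.5 ]), 0.83, 46.7)]
{'time_s': 10.1, 'qpos': array([  8.29,  -0.01, 121.81,   1.17,  16.53, -91.36]), 'ee_pos': array([556.41,  94.64, 240.23]), 'force': array([-9.89, -0.63, -2.  ])}
[[332.0, 182.0]] [[327.7, 170.0]]
```

apply_moves --delta_pos '[[0,0,0.03],[0,0,0.06],[0,0,0.09],[0,0,0.12],[0,0,0.15],[0,0,0.18],[0,0,0.21],[0,0,0.24],[0,0,0.25],[0,0,0.25]]' --rot '[[0,0,0],[0,0,0],[0,0,0],[0,0,0],[0,0,0],[0,0,0],[0,0,0],[0,0,0],[0,0,0],[0,0,0]]' --hand '[0,0,0,0,0,0,0,0,0,0]'

```text
time_s: 11.03
ee_pos: [556.4, 94.6, 269.9]
ee_rot: [179.9, 41.7, -171.4]
force: [-7.9, -2.3, -3.4]
gripper_width: 0.7
gripper_force: 4.5
```

```bash
python3 m.py; ls pics
```

```text
[(array([  0.17, -19.33]), 0.79, 76.8), (array([  0.33, -19.5 ]), 0.8, 77.4)]
{'time_s': 11.0833, 'qpos': array([  8.29,  -1.89, 118.79,   0.91,  21.42, -91.08]), 'ee_pos': array([556.34,  94.67, 269.92]), 'force': array([-9.61, -1.13, -3.26])}
[[411.3, 308.6]] [[327.7, 171.6]]
m_1010.png
m_1108.png
s0.png
s0c.png
s3.png
t0.png
t0c.png
z.png
z2.png
z4.png
z5.png
```

View pics/m_1108.png

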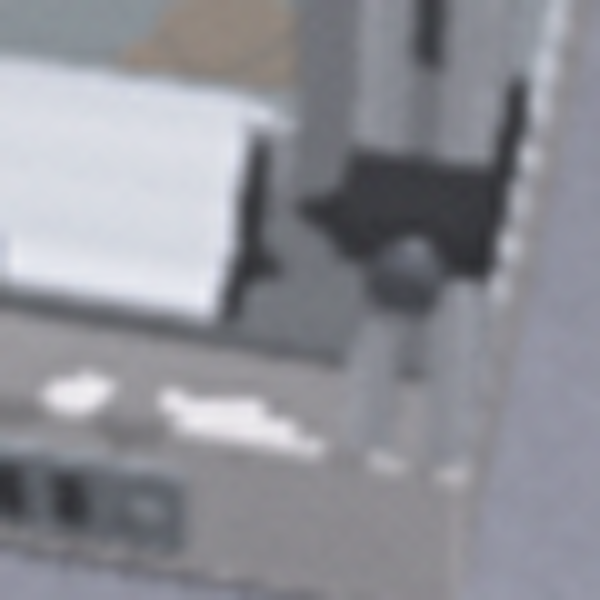

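The crop shows the lip's cone tip at (282,269) and the mark's tip at (300,209), about 6 px apart, or some 23 mm to go. I'll raise 16 mm and compare again.

apply_moves --delta_pos '[[0,0,0.025],[0,0,0.05],[0,0,0.075],[0,0,0.1],[0,0,0.12],[0,0,0.135],[0,0,0.135]]' --rot '[[0,0,0],[0,0,0],[0,0,0],[0,0,0],[0,0,0],[0,0,0],[0,0,0]]' --hand '[0,0,0,0,0,0,0]'

```text
time_s: 11.77
ee_pos: [556.4, 94.7, 286.2]
ee_rot: [179.9, 41.7, -171.4]
force: [-8.5, -1.0, -3.3]
gripper_width: 0.7
gripper_force: 4.5
```

```bash
python3 m.py; python3 - <<'E'
import cv2,glob
f=sorted(glob.glob('pics/m_*.png'))[-1];print(f)
c=cv2.resize(cv2.imread(f),(60,60),interpolation=cv2.INTER_AREA)
g=cv2.cvtColor(c,cv2.COLOR_BGR2GRAY);print('rows160-182, cols 323-340')
for r in range(12,32): print(150+r,g[r,22:41])
E
```

```text
[(array([  0.17, -23.83]), 0.78, 93.4), (array([  0.17, -23.83]), 0.8, 93.4)]
{'time_s': 11.8167, 'qpos': array([  8.29,  -2.78, 117.08,   0.81,  24.02, -90.98]), 'ee_pos': array([556.35,  94.63, 286.11]), 'force': array([-9.68, -1.2 , -2.97])}
[[330.1, 175.0]] [[328.7, 168.4]]
pics/m_1181.png
rows160-182, cols 323-340
162 [222 201 140  78  82 118 134 129 117 112 111 111 115 131 142 142 139 136
 128]
163 [217 189 126  71  84 119 129 122 114 113 111 111 114 128 139 140 139 137
 128]
164 [207 163  99  63  84 121 132 121 114 111 112 111 109 107 116 120 126 129
 122]
165 [193 140  80  57  84 117 129 121 113 113 113 110 101  85  82  86  93  96
  92]
166 [202 145  78  57  81 106 117 117 113 116 116 110  89  70  63  64  65  68
  67]
167 [210 151  79  58  84 106 115 116 115 118 115 104  79  63  60  59  60  62
  60]
168 [206 147  79  64  92 112 117 115 113 112 107  93  72  60  60  60  61  62
  61]
169 [199 141  78  67  95 113 117 109  99  91  82  72  63  61  60  60  61  60
  60]
170 [185 126  71  62  83 105 111  99  79  67  59  58  58  59  60  61  60  60
  59]
171 [170 107  65  58  67  86 102
[... 180 characters left out ...]
84  65  56  53  54  54  56  62
  69]
174 [132  73  71  92 105 110 115 116 118 115 104  80  60  53  52  58  67  81
 100]
175 [111  69  87 108 115 116 116 114 115 116 112  96  76  64  60  64  81  95
 106]
176 [ 99  72  95 114 116 115 115 115 114 115 114 110 102  91  78  75  84  93
  99]
177 [ 96  90 106 115 116 116 116 115 115 116 116 117 114 108  91  79  78  80
  86]
178 [107 110 115 117 117 118 116 117 116 115 117 117 117 112  94  77  71  70
  74]
179 [115 115 116 118 117 118 117 118 118 117 117 116 116 113  98  81  70  68
  69]
180 [118 117 117 116 118 117 119 118 117 118 119 118 118 115 108  95  83  76
  72]
181 [118 117 115 115 116 116 117 119 118 119 118 117 118 117 117 113 106 103
  94]
```

Grey-level centroids put the lip's cone at row 171.75 (col 327.5) and the mark's axis, extended there, at about 170.15. That leaves roughly 5 to 6 mm; raising 4.5 mm.

apply_moves --delta_pos '[[0,0,0.012],[0,0,0.024],[0,0,0.036],[0,0,0.038],[0,0,0.038]]' --rot '[[0,0,0],[0,0,0],[0,0,0],[0,0,0],[0,0,0]]' --hand '[0,0,0,0,0]'

```text
time_s: 12.33
ee_pos: [556.3, 94.6, 290.4]
ee_rot: [179.9, 41.7, -171.4]
force: [-7.2, -1.8, -3.2]
gripper_width: 0.6
gripper_force: 4.4
```

```bash
cat > c.py <<'E'
from h import *
np.set_printoptions(precision=2,suppress=True)
q=np.load('q.npy')
def W(h,y=-137,x=16,z=7):
    c,S=np.cos(q[2]),np.sin(q[2]); return np.array([q[0]+c*x-S*y,q[1]+S*x+c*y,210+z+h])
G=0
for i in range(4):
    p=grab('scene'); G=G+cv2.cvtColor(p['pixels'],cv2.COLOR_RGB2GRAY)/4.
a,b=proj(p,W(99)),proj(p,W(99,-150)); print('slope',(b-a)[1]/(b-a)[0],'px/mm',(a-proj(p,W(100)))[1])
for c in range(326,334):
    w=np.clip(112-G[166:177,c],0,None); print(c,G[166:177,c].round(),'cent',(w*np.arange(166,177)).sum()/w.sum())
print(env.state()['ee_pos'],env.state()['force'],env.state()['time_s'])
E
python3 c.py; python3 m.py
```

```text
slope 0.17065063808742692 px/mm 0.27661463578823486
326 [ 92.  99.  97.  84.  68.  63.  81. 106. 115. 116. 115.] cent 169.77222898903776
327 [111. 114. 114. 104.  88.  82.  96. 112. 115. 115. 115.] cent 170.61783439490446
328 [112. 115. 116. 114. 103.  97. 110. 116. 115. 114. 114.] cent 170.6605504587156
329 [111. 114. 116. 110.  94.  93. 109. 117. 116. 113. 115.] cent 170.4418604651163
330 [112. 113. 114.  98.  75.  75.  96. 113. 115. 115. 114.] cent 170.52403846153845
331 [112. 114. 113.  92.  66.  59.  78. 104. 115. 117. 115.] cent 170.76589147286822
332 [114. 115. 109.  85.  60.  54.  62.  86. 105. 112. 114.] cent 171.03487064116985
333 [112. 110.  97.  72.  56.  53.  54.  64.  80.  94. 110.] cent 171.44561933534743
[556.31  94.65 290.37] [-6.98 -0.29 -4.48] 12.5333
[(array([  0.17, -25.  ]), 0.78, 97.7), (array([  0.17, -25.  ]), 0.8, 97.7)]
{'time_s': 12.5833, 'qpos': array([  8.29,  -3.  , 116.61,   0.79,  24.73, -90.96]), 'ee_pos': array([556.32,  94.65, 290.39]), 'force': array([-7.85,  0.02, -5.  ])}
[[328.1, 170.0]] []
```

apply_moves --delta_pos '[[0,0,0.008],[0,0,0.016],[0,0,0.016],[0,0,0.016]]' --rot '[[0,0,0],[0,0,0],[0,0,0],[0,0,0]]' --hand '[0,0,0,0]'

```text
time_s: 13.02
ee_pos: [556.3, 94.6, 292.3]
ee_rot: [179.9, 41.7, -171.4]
force: [-6.6, -0.9, -4.1]
gripper_width: 0.5
gripper_force: 4.4
```

```bash
python3 c.py
```

```text
slope 0.17065063808742692 px/mm 0.27661463578823486
326 [ 92.  96.  88.  72.  62.  74. 104. 116. 116. 116. 114.] cent 169.1660280970626
327 [111. 113. 108.  92.  74.  83. 107. 116. 115. 115. 115.] cent 170.0703125
328 [115. 116. 114. 108.  92.  98. 113. 116. 115. 114. 114.] cent 170.25
329 [112. 114. 116. 108.  90.  94. 110. 116. 116. 114. 114.] cent 170.38121546961327
330 [113. 114. 113. 100.  75.  75.  96. 113. 116. 114. 114.] cent 170.56447688564478
331 [110. 114. 112.  92.  64.  59.  80. 104. 114. 115. 115.] cent 170.70137825421133
332 [113. 116. 109.  84.  61.  54.  63.  86. 106. 112. 115.] cent 171.02247191011236
333 [110. 110.  96.  73.  57.  54.  54.  64.  81.  93. 109.] cent 171.4122541603631
[556.32  94.64 292.32] [-7.37 -1.51 -4.5 ] 13.2167
```

The tips now line up along the perspective slope (170.07, 170.25, 170.38, 170.56, 170.70). I'll withdraw down and back.

apply_moves --delta_pos '[[-0.05,-0.008,-0.05],[-0.12,-0.018,-0.12],[-0.25,-0.038,-0.2],[-0.5,-0.075,-0.2],[-0.7,-0.105,-0.2],[-0.7,-0.105,-0.2],[-0.7,-0.105,-0.2]]' --rot '[[0,0,0],[0,0,0],[0,0,0],[0,0,0],[0,0,0],[0,0,0],[0,0,0]]' --hand '[0,0,0,0,0,0,0]'

```text
time_s: 13.8
ee_pos: [475.3, 82.4, 272.9]
ee_rot: [179.9, 42.4, -171.4]
force: [-0.2, -1.0, -0.3]
gripper_width: 0.7
gripper_force: 0.0
```

```bash
python3 c.py
```

```text
slope 0.17065063808742692 px/mm 0.27661463578823486
326 [ 97. 100.  90.  75.  64.  78. 106. 118. 118. 118. 118.] cent 169.24425287356323
327 [114. 117. 110.  96.  78.  86. 110. 118. 117. 118. 118.] cent 170.14906832298138
328 [117. 118. 119. 110.  96. 101. 116. 120. 117. 117. 116.] cent 170.33913043478262
329 [116. 118. 119. 112.  93.  98. 114. 119. 118. 118. 118.] cent 170.42105263157896
330 [115. 117. 116. 102.  77.  78. 101. 115. 118. 117. 118.] cent 170.51246537396122
331 [114. 118. 114.  94.  68.  62.  81. 107. 118. 119. 117.] cent 170.7331081081081
332 [114. 118. 113.  87.  62.  58.  65.  88. 107. 115. 117.] cent 171.04889975550122
333 [112. 112.  99.  74.  58.  56.  57.  66.  84.  96. 112.] cent 171.4269387755102
[475.37  82.46 270.64] [-0.05  0.02 -0.06] 14.0
```

The sash held its place, the arm is clear and nothing is touched, so I'm handing in.

```bash
python3 -c "
from workcell import env
print(env.job_done())"
```

```text
the job is handed in; nothing more can be done
None
```

I pressed the start button fully in with the sash shut, then raised the sash about 100 mm until its cone lined up with the pointer to within about 1 mm in the camera image. I withdrew the arm and handed the job in at about 14 s; no verdict came back.

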